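# Open a child-resistant reagent bottle

## Robot

A 6-joint arm with a two-finger parallel gripper is mounted at the origin on the work surface. World frame = base frame: x ahead of the robot, y to its left, z up, the work surface at z = 0. Lengths are in m, angles in rad, forces in N, time in s.
With the tool pointing down it reaches from about 0.35 to 0.975 m from the base axis. Payload 4.9 kg.
Tool frame: the origin (TCP) lies on the mounting face of the last link; the fingertips stand 173 mm ahead of it and the grasp point (between the pads) lies 155 mm ahead of it; z points along the fingers, y is the direction in which the jaws open and shut (so a half turn about z gives the same grasp; the last joint's range is limited). The gripper opens to 85 mm and grips with 20 to 120 N. Pads are 22 mm wide; open, the fingers measure 114 mm over their backs; the gripper's body (76 mm by 85 mm) begins 54 mm behind the grasp point. The pads swing forward as they close: fully open they stand 13 mm farther back than shut.
Start: joints at [-1.445, 0.053, 1.613, -0, 1.476, -0.119], TCP at [0.151, -0.606, 0.405] pointing down, gripper open.
Joint ranges: [-3.01, 3.01], [-1.01, 2.22], [0.06, 2.58], [-1.02, 4.17], [0.09, 2.62], [-3.14, 3.14]. Speed limits (rad/s): [2.57, 2.57, 3.14, 3.14, 3.14, 3.14].

## Interface

Orientations are given as a unit quaternion [w, x, y, z].
In Python, from plant import manip gives the robot as it stands.
- The arm moves only by the tool play_rows, never from a script. Its argument "increments" is a list of rows, each an object with "offset": the shift along the tool's x, y, z in mm, a list of three; "twist": the turn about the tool's z in rad; "grip": the opening, from 0 (shut) to 1 (fully open). In form: [{"offset": [dx, dy, dz], "twist": twist, "grip": grip}, ...]. A call has 1 to 5 rows; each row is the pose to reach, as a shift and turn from the pose commanded when the call began, along the tool's axes at that moment; what a row does not reach only later rows make up. A row lasts 1/12 s, in which the tool goes at most 41.7 mm and 7.16 degrees, less where a joint would pass 70% of its speed; a pose out of reach is approached as far as the arm can. A call with a gripper value outside its range is refused whole. The fingers move at their own pace and stop on an object; the grip force is fixed at half the most. Time passes only in rows, so rows that repeat a pose let the fingers close. It gives the time, the measured TCP pose, the force and the opening at its end, in the units of the state.
- manip.state(): the state, without advancing time (a new reading comes with each control period).
- manip.grab_frame(name): name is "scene" or "top"; returns the picture (384x512x3 uint8, blue, green, red); there is no depth.
- manip.get_calibration(name): a dict with "fx", "fy", "cx", "cy" (pixels), "T" (4x4, takes a point from camera to world coordinates). Camera axes: x right, y down, z forward; pixel columns grow to the right and rows downward; lengths in m; the calibration is good to about 2 mm. A picture is of the moment at which its call begins. get_calibration takes no time and is no camera call.
- manip.job_done(): hands the job in, once; it reports no verdict.
Trained networks look in the newest picture that a camera, given by its name, has taken for a name from the list of things; names that differ only in an ending like _2 or _b are one class to them, and where a whole thing is asked for, a point or a joint stands for the part that bears it (a point fixed in the world has none). Each returns a list of dicts, best first, with "p" (0 to 1); they miss things now and then, are a little off and sometimes report something else, mostly with a low value. They report only what shows in the picture. A call takes as long as a camera call. They do not tell look-alikes from the thing itself.
- manip.boxes_of(query, camera): "xyz" ([x, y, z] in m, in the coordinates of the camera as it stood for that picture, good to about 4 mm: the middle of the surface that is visible of it).
- manip.tip_of(query, camera): "xyz" ([x, y, z] in m, in the coordinates of the camera as it stood for that picture, good to about 4 mm: a listed point, or the origin of a listed thing).
The state is a dict: "time": time; "joint_pos": joint angles; "joint_vel": joint speeds; "joint_efforts": joint torques, N m; "tool_pos": TCP position; "tool_rot": TCP orientation; "contact_force": force on the tool from outside, world axes, zero at the start; "ft_torque": the same for the moment, N m; "gripper_width": opening from 0.0 (shut) to 1.0 (fully open).
Only numpy, scipy, OpenCV 4.12 (cv2) and the standard library are available. Lean on these libraries where they do the work, as an engineer would, in place of code of your own. Each camera call takes 0.05 s, during which the arm holds its last target. There are 200 camera calls.

## Task

Open the square amber reagent bottle in the bottle rack. Its wide white cap is child-resistant: turning alone only clicks, so press it down and turn it anticlockwise (seen from above) while pressing, with no more than 25 N of push, until it is free, keeping the bottle down in its pocket. Then lift the cap off and set it down gently, top side up, lying flat in the steel tray, and leave everything else where it is.

Things in the scene. Friction and masses are not known exactly. Their poses are not given: they have to be found in the camera images.
- cap: white ribbed outer shell of the child-resistant cap on the square bottle, round, 46 mm across, 28 mm tall; whole cap 90 g. Origin: centre of its lower edge, z up its axis. Closed it is 121 mm above the bottle's underside. A hidden threaded inner cap shows 5 mm below the shell and is carried along: a cap standing on its rim has this origin 5 mm above the floor. The shell spins on it (this yaw)
- cap_top (a point): centre of the cap's top face, 28 mm above cap. The shell is sprung up: moves at 6 N, fully down at 13 N after 5 to 6 mm. Unpressed it only clicks round (0.03 N m). Its dogs must drop between 8 inner teeth (45 deg apart, unknown phase): a press mostly lands on their tops after 2 to 3 mm and then stiffens; hold 12 to 18 N and turn: within 40 deg it drops 3 mm more, so follow it down
- neck_rim (a point): centre of the bottle's mouth, 135 mm above its underside, under the cap. Once engaged, the inner cap turns with 0.1 to 0.2 N m; 85 to 105 deg anticlockwise frees it from the thread, and about 55 deg further is a hard stop where it is still free to lift. Let go and regrip as needed: nothing turns back. A cap not yet free pulls the bottle up with it
- bottle: square amber glass bottle, 60 x 60 mm, 100 mm to the shoulder, neck 28 mm across, rim 135 mm above its underside, about 0.5 kg. Loose in a square pocket of the rack with 2 mm of play each side; the pocket keeps it from turning. Origin: centre of its underside; z up; x and y along its sides
- rack: grey bottle rack fixed to the bench, 92 (x) x 236 (y) x 42 mm high, with two square pockets 63.5 mm wide, at 52.5 mm either side of its origin along y. Their floors are 6 mm above its underside. Origin: centre of its underside. The square bottle stands in either pocket
- tray: shallow stainless tray fixed to the bench, 150 (x) x 180 (y) x 14 mm high, walls and floor 3 mm thick. Origin: centre of its underside
- round_bottle: bystander: round amber bottle with a small plain cap, 58 mm across, 120 mm tall, loose in the other pocket of the rack. Origin: centre of its underside
- tube_rack: bystander: white rack of blue-capped tubes, 60 x 150 x 85 mm, loose on the bench. Origin: centre of its underside
- beaker: bystander: empty glass beaker, 66 mm across, 86 mm tall, loose on the bench. Origin: centre of its underside
- slide_box: bystander: closed slide box, 87 x 102 x 34 mm, loose on the bench. Origin: centre of its underside
Mind the look-alikes: they are no part of the job. Leave any purple or yellow look-alike of the bottle alone.

How it is judged:
On the way:
1. the cap is lifted clear of the bottle's neck while the bottle stays down in its pocket (z of cap in the frame of bottle above 0.15 m and z of bottle in the frame of rack below 0.01 m), for 0.1 s.
At the end, for the whole second after the job is handed in: the cap rests released, top up and flat (within 0.1 rad) on the floor of the steel tray, wholly inside its walls; the open bottle stands upright and fully down in its rack pocket (x of cap in the frame of tray between -0.048 and 0.048 m and y of cap in the frame of tray between -0.063 and 0.063 m and z of cap in the frame of tray between 0.004 and 0.011 m and z of cap_top in the frame of tray above 0.03 m and angle between cap's own z axis and vertical below 0.1 rad and linear speed of cap below 0.02 m/s and z of bottle in the frame of rack below 0.009 m and angle between bottle's own z axis and vertical below 0.12 rad); the robot touches nothing.
It fails at once if the bottle is pushed into the rack with more than 36 N, its own weight of 5 to 7 N included (contact force between bottle and rack above 36 N).
It fails at once if the bottle is pulled up more than 10 mm out of its seat, or tipped (z of bottle in the frame of rack above 0.016 m or angle between bottle's own z axis and vertical above 0.15 rad).
It fails at once if the cap is dropped (falls unheld faster than 0.5 m/s) (linear speed of cap above 0.5 m/s and contact force between the fingers and cap below 0.05 N).
It fails at once if a bystander is moved by more than 15 mm (distance of any of round_bottle, tube_rack, beaker, slide_box from where it was at the start of the episode above 0.015 m).
It also fails if it takes over 67 s, if anything falls off the work surface, if the arm or the gripper's body presses on something with over 40 N, if the wrist force passes 120 N, or if a joint passes its speed limit or range.

## Working session

There is one attempt and no reset: what is moved stays moved. The work goes in short steps, Python scripts to look and compute and a tool call to move; the robot and the scene stay as the last step left them, time stands still between calls to the robot, and variables do not carry over. Pictures are saved under pics/ and viewed, about 8 in all and at most 12, crops included, and the job is handed in when it is done.

Besides the shell and the picture viewer there is one more tool, called after "Request:" in YAML: its name, and indented under it one key for each argument. play_rows: Moves the arm, as the interface text tells. Its arguments: {"type":"object","properties":{"increments":{"type":"array"}},"required":["increments"]}

```bash
ls; mkdir -p pics; cat > h.py <<'E'
from plant import manip
import numpy as np, cv2
def w(cam,p):
    T=np.array(manip.get_calibration(cam)["T"]); return (T@np.r_[p,1])[:3]
def px(cam,p):
    c=manip.get_calibration(cam); q=np.linalg.inv(np.array(c["T"]))@np.r_[p,1]
    return c["fx"]*q[0]/q[2]+c["cx"], c["fy"]*q[1]/q[2]+c["cy"]
def at_z(cam,u,v,z):
    c=manip.get_calibration(cam);T=np.array(c["T"])
    d=T[:3,:3]@[(u-c["cx"])/c["fx"],(v-c["cy"])/c["fy"],1]
    return T[:3,3]+d*(z-T[2,3])/d[2]
E
python3 - <<'E'
from h import *
np.set_printoptions(precision=4,suppress=True)
for cam in("scene","top"):
    cv2.imwrite(f"pics/{cam}0.png",manip.grab_frame(cam))
    for q in("cap_top","bottle","rack","tray"):
        for d in manip.tip_of(q,cam)[:3]: print(cam,q,round(d["p"],2),w(cam,d["xyz"]))
a=[cv2.imread(f"pics/{c}0.png") for c in("scene","top")]
s=manip.state();print(s["time"],s["tool_pos"],s["tool_rot"],s["contact_force"])
E
```

```text
pics
scene cap_top 0.74 [ 0.5101 -0.1394  0.1556]
scene bottle 0.78 [ 0.5013 -0.143   0.006 ]
scene bottle 0.58 [ 0.6309 -0.1736  0.0037]
scene tray 0.68 [ 0.5585  0.1549 -0.0002]
top cap_top 0.93 [ 0.5043 -0.1421  0.1527]
top bottle 0.94 [ 0.5007 -0.142   0.0002]
top bottle 0.72 [ 0.3691 -0.0525 -0.0006]
top bottle 0.6 [ 0.6357 -0.1784 -0.0017]
top rack 0.83 [ 0.4961 -0.1978 -0.0023]
top tray 0.68 [0.5618 0.1483 0.001 ]
0.5 [ 0.1515 -0.6063  0.4046] [-0.      0.9925  0.1221 -0.    ] [-0.1403  0.6211  0.1115]
```

View pics/scene0.png

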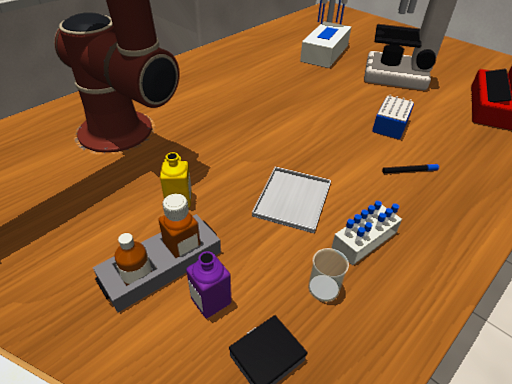

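View pics/top0.png

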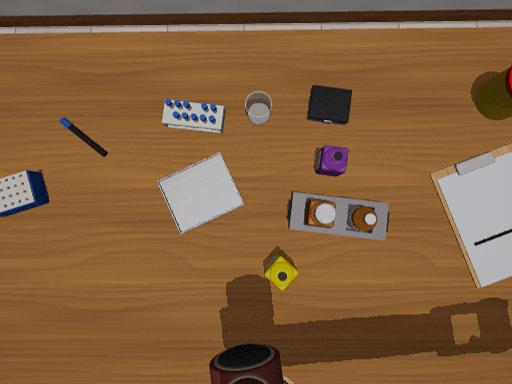

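The top view shows the white cap at about (324,214) in the left pocket, with the round bottle on the right at (366,219). The purple and yellow look-alikes stand apart, and the tray is at (201,192). I'll refine the cap centre from its white blob while setting out.

```bash
python3 - <<'E'
from h import *
im=cv2.imread("pics/top0.png");m=cv2.inRange(im,(170,170,170),(255,255,255))
n,l,s,c=cv2.connectedComponentsWithStats(m)
for i in range(1,n):
    if s[i,4]>60 and 140<c[i][0]<400 and 80<c[i][1]<300: print(s[i],c[i],at_z("top",*c[i],.155).round(4))
print(np.array(manip.get_calibration("top")["T"]).round(3).tolist(), px("top",[.505,-.142,.155]))
for p in [(182,232),(243,202),(219,153),(158,182)]: print(at_z("top",*p,.014).round(4))
for p in [(291,192),(388,203),(385,240),(289,231)]: print(at_z("top",*p,.042).round(4))
E
```

```text
[162 103  61  26 706] [193.17422096 115.81444759] [0.7215 0.1426 0.155 ]
[ 160  154   83   78 3585] [200.78800558 192.58633194] [0.5514 0.125  0.155 ]
[316 204  19  19 267] [325.28089888 213.14606742] [ 0.5048 -0.1441  0.155 ]
[365 214  11  10  81] [370.0617284  218.62962963] [ 0.4924 -0.2399  0.155 ]
[[-0.007, -0.997, 0.074, 0.504], [-1.0, 0.008, 0.012, -0.008], [-0.013, -0.074, -0.997, 0.943], [0.0, 0.0, 0.0, 1.0]] (np.float64(324.29104204656437), np.float64(213.07827974176604))
[0.4599 0.1963 0.014 ]
[0.535  0.0407 0.014 ]
[0.6619 0.1021 0.014 ]
[0.5881 0.2592 0.014 ]
[ 0.5579 -0.08    0.042 ]
[ 0.5288 -0.3184  0.042 ]
[ 0.4384 -0.308   0.042 ]
[ 0.4618 -0.0737  0.042 ]
```

Request:
play_rows:
  increments:
    - {"offset": [456, -364, 0], "twist": 0, "grip": 1}
    - {"offset": [456, -364, 0], "twist": 0, "grip": 1}
    - {"offset": [456, -364, 0], "twist": 0, "grip": 1}
    - {"offset": [456, -364, 0], "twist": 0, "grip": 1}
    - {"offset": [456, -364, 0], "twist": 0, "grip": 1}

```text
time: 0.92
tool_pos: [0.2786, -0.4392, 0.4048]
tool_rot: [0.0, 0.993, 0.122, 0.0]
contact_force: [0.7, -1.4, 0.5]
gripper_width: 1.006
```

Request:
play_rows:
  increments:
    - {"offset": [291, -232, 0], "twist": 0, "grip": 1}
    - {"offset": [291, -232, 0], "twist": 0, "grip": 1}
    - {"offset": [291, -232, 0], "twist": 0, "grip": 1}
    - {"offset": [291, -232, 0], "twist": 0, "grip": 1}
    - {"offset": [291, -232, 0], "twist": 0, "grip": 1}

```text
time: 1.33
tool_pos: [0.4052, -0.2734, 0.4051]
tool_rot: [0.0, 0.993, 0.122, 0.0]
contact_force: [1.1, -0.3, 0.5]
gripper_width: 0.997
```

Request:
play_rows:
  increments:
    - {"offset": [129, -103, 0], "twist": 0, "grip": 1}
    - {"offset": [129, -103, 0], "twist": 0, "grip": 1}
    - {"offset": [129, -103, 0], "twist": 0, "grip": 1}
    - {"offset": [129, -103, 0], "twist": 0, "grip": 1}
    - {"offset": [129, -103, 0], "twist": 0, "grip": 1}

```text
time: 1.75
tool_pos: [0.5072, -0.1393, 0.405]
tool_rot: [-0.001, 0.992, 0.126, 0.001]
contact_force: [-0.5, -0.4, 0.5]
gripper_width: 0.999
```

```bash
python3 - <<'E'
from h import *
s=manip.state();print(s["joint_pos"],s["tool_pos"],s["tool_rot"],s["contact_force"])
E
```

```text
[-0.41010165 -0.18708084  1.84076898  0.00280172  1.48699608  0.90843361] [ 0.50719974 -0.13927419  0.40499111] [-9.67993214e-04  9.92069679e-01  1.25680538e-01  1.10367687e-03] [-0.48680365 -0.39961619  0.46788104]
```

Request:
play_rows:
  increments:
    - {"offset": [0, 0, 30], "twist": 0, "grip": 1}
    - {"offset": [0, 0, 60], "twist": 0, "grip": 1}
    - {"offset": [0, 0, 60], "twist": 0, "grip": 1}
    - {"offset": [0, 0, 60], "twist": 0, "grip": 1}

```text
time: 2.08
tool_pos: [0.5041, -0.144, 0.343]
tool_rot: [-0.001, 0.993, 0.122, -0.002]
contact_force: [-0.3, -0.6, 0.9]
gripper_width: 1.0
```

```bash
python3 - <<'E'
from h import *
s=manip.state();print(s["joint_pos"],s["tool_pos"],s["tool_rot"],s["contact_force"],s["ft_torque"])
for c in ("scene","top"):
    im=manip.grab_frame(c);u,v=map(int,px(c,s["tool_pos"]-np.array([0,0,.19])))
    x0,y0=max(u-70,0),max(v-60,0)
    cv2.imwrite(f"pics/{c}1.png",cv2.resize(im[y0:y0+110,x0:x0+140],None,fx=4,fy=4,interpolation=cv2.INTER_CUBIC))
    print(c,x0,y0,u,v,[(round(d["p"],2),w(c,d["xyz"]).round(4)) for d in manip.tip_of("cap_top",c)[:2]])
a,b=cv2.imread("pics/scene1.png"),cv2.imread("pics/top1.png")
cv2.imwrite("pics/both1.png",cv2.resize(np.hstack([a,b]),(800,314)))
E
```

```text
[-4.20236030e-01 -1.43103562e-01  1.90693867e+00 -5.51151641e-05
  1.38217751e+00  9.05831928e-01] [ 0.50405062 -0.14397299  0.34301548] [-0.00111798  0.99251978  0.12206394 -0.00190653] [-0.31575464 -0.59844787  0.94125742] [-0.01935103  0.01695983 -0.02650707]
scene 103 142 173 202 []
top 255 153 325 213 []
```

View pics/both1.png

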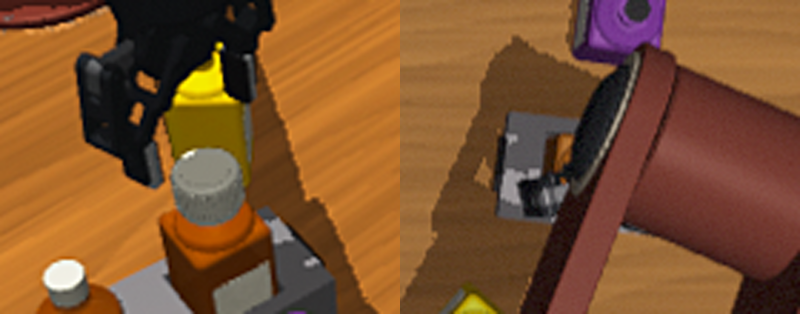

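The left crop (scene) shows the fingers above the cap, with the cap top at about (175,202) in the full picture, close to the projected tool axis at (173,202). The top view is blocked by the arm.

```bash
python3 - <<'E'
from h import *
print(at_z("scene",174.8,202.2,.155), px("scene",[.504,-.144,.155]),px("scene",[.505,-.143,.155]))
im=manip.grab_frame("scene");x0,y0=150,180
hs=cv2.cvtColor(im,cv2.COLOR_BGR2HSV)
m=((hs[:,:,1]<50)&(hs[:,:,2]>120)).astype(np.uint8)[185:225,150:205]
n,l,s,c=cv2.connectedComponentsWithStats(m)
for i in range(1,n):
    if s[i,4]>30: print(s[i],c[i]+[150,185])
for a in np.linspace(0,6.28,9): print(np.round(px("scene",[.505+.023*np.cos(a),-.143+.023*np.sin(a),.155]),1),np.round(px("scene",[.505+.023*np.cos(a),-.143+.023*np.sin(a),.127]),1))
E
```

```text
[ 0.50679239 -0.14275484  0.155     ] (np.float64(173.3360227418974), np.float64(201.771986339391)) (np.float64(174.10044455801463), np.float64(201.7790551262033))
[ 14   9  22  18 295] [174.4779661  201.70847458]
[47 33  8  7 32] [200.40625 221.6875 ]
[181.8 208.1] [183.4 218.6]
[186.5 201.9] [187.9 212.4]
[183.9 195.8] [185.4 206.3]
[175.8 193.3] [177.4 203.8]
[166.6 195.6] [168.6 206.1]
[161.7 201.6] [163.8 212.2]
[163.9 207.9] [166.  218.4]
[172.3 210.7] [174.2 221.2]
[181.8 208.1] [183.4 218.6]
```

Request:
play_rows:
  increments:
    - {"offset": [1, 0, 20], "twist": 0, "grip": 1}
    - {"offset": [1, 0, 46], "twist": 0, "grip": 1}
    - {"offset": [1, 0, 46], "twist": 0, "grip": 1}
    - {"offset": [1, 0, 46], "twist": 0, "grip": 1}

```text
time: 2.67
tool_pos: [0.5054, -0.1439, 0.2984]
tool_rot: [-0.001, 0.993, 0.122, -0.001]
contact_force: [0.7, 0.2, 0.3]
gripper_width: 1.0
```

Request:
play_rows:
  increments:
    - {"offset": [0, 0, 0], "twist": 0, "grip": 0.7}
    - {"offset": [0, 0, 0], "twist": 0, "grip": 0.5}
    - {"offset": [0, 0, 0], "twist": 0, "grip": 0.4}
    - {"offset": [0, 0, 0], "twist": 0, "grip": 0.4}
    - {"offset": [0, 0, 0], "twist": 0, "grip": 0.4}

```text
time: 3.08
tool_pos: [0.5061, -0.1438, 0.3004]
tool_rot: [0.0, 0.993, 0.122, 0.001]
contact_force: [-0.4, 2.8, 5.6]
gripper_width: 0.521
```

Request:
play_rows:
  increments:
    - {"offset": [0, 0, 0], "twist": 0, "grip": 0.1}
    - {"offset": [0, 0, 0], "twist": 0, "grip": 0.1}
    - {"offset": [0, 0, 0], "twist": 0, "grip": 0.1}
    - {"offset": [0, 0, 0], "twist": 0, "grip": 0.1}

```text
time: 3.42
tool_pos: [0.5062, -0.1438, 0.3002]
tool_rot: [0.0, 0.993, 0.122, 0.001]
contact_force: [-0.6, 3.3, 5.5]
gripper_width: 0.518
```

Request:
play_rows:
  increments:
    - {"offset": [0, 0, 1], "twist": 0, "grip": 0.1}
    - {"offset": [0, 0, 2], "twist": 0, "grip": 0.1}
    - {"offset": [0, 0, 2], "twist": 0, "grip": 0.1}
    - {"offset": [0, 0, 2], "twist": 0, "grip": 0.1}

```text
time: 3.75
tool_pos: [0.5063, -0.1438, 0.2986]
tool_rot: [0.0, 0.993, 0.122, 0.001]
contact_force: [-2.3, 2.6, 7.0]
gripper_width: 0.521
```

Request:
play_rows:
  increments:
    - {"offset": [0, 0, 1], "twist": 0, "grip": 0.1}
    - {"offset": [0, 0, 2], "twist": 0, "grip": 0.1}
    - {"offset": [0, 0, 2], "twist": 0, "grip": 0.1}
    - {"offset": [0, 0, 2], "twist": 0, "grip": 0.1}

```text
time: 4.08
tool_pos: [0.5064, -0.1438, 0.2969]
tool_rot: [0.0, 0.993, 0.122, 0.001]
contact_force: [-1.8, 3.0, 8.4]
gripper_width: 0.523
```

Request:
play_rows:
  increments:
    - {"offset": [0, 0, 1], "twist": 0, "grip": 0.1}
    - {"offset": [0, 0, 1], "twist": 0, "grip": 0.1}
    - {"offset": [0, 0, 1], "twist": 0, "grip": 0.1}

```text
time: 4.33
tool_pos: [0.5064, -0.1438, 0.2962]
tool_rot: [0.0, 0.993, 0.122, 0.001]
contact_force: [-2.8, 3.7, 10.1]
gripper_width: 0.522
```

Request:
play_rows:
  increments:
    - {"offset": [0, 0, 1], "twist": 0, "grip": 0.1}
    - {"offset": [0, 0, 2], "twist": 0, "grip": 0.1}
    - {"offset": [0, 0, 2], "twist": 0, "grip": 0.1}

```text
time: 4.58
tool_pos: [0.5066, -0.1438, 0.2947]
tool_rot: [0.0, 0.993, 0.122, 0.002]
contact_force: [-2.7, 3.1, 11.9]
gripper_width: 0.521
```

Request:
play_rows:
  increments:
    - {"offset": [0, 0, 1], "twist": 0, "grip": 0.1}
    - {"offset": [0, 0, 1], "twist": 0, "grip": 0.1}
    - {"offset": [0, 0, 1], "twist": 0, "grip": 0.1}

```text
time: 4.83
tool_pos: [0.5068, -0.1439, 0.2944]
tool_rot: [0.0, 0.993, 0.122, 0.002]
contact_force: [-2.1, 3.8, 13.7]
gripper_width: 0.521
```

Request:
play_rows:
  increments:
    - {"offset": [0, 0, 0.5], "twist": -0.08, "grip": 0.1}
    - {"offset": [0, 0, 1], "twist": -0.16, "grip": 0.1}
    - {"offset": [0, 0, 1], "twist": -0.2, "grip": 0.1}

```text
time: 5.08
tool_pos: [0.5071, -0.144, 0.2944]
tool_rot: [0.001, 0.975, 0.222, 0.002]
contact_force: [-4.2, 4.8, 17.3]
gripper_width: 0.521
```

```bash
cat > st.py <<'E'
from h import *
s=manip.state();print(s["time"],s["joint_pos"][5].round(3),s["tool_pos"].round(4),s["contact_force"].round(1),s["ft_torque"].round(3),round(s["gripper_width"],3))
E
python3 st.py
```

```text
5.0833 0.704 [ 0.5071 -0.144   0.2944] [-4.2  4.8 17.3] [ 0.747  0.732 -0.078] 0.521
```

Request:
play_rows:
  increments:
    - {"offset": [0, 0, 0], "twist": -0.1, "grip": 0.1}
    - {"offset": [0, 0, 0], "twist": -0.2, "grip": 0.1}

```text
time: 5.25
tool_pos: [0.5071, -0.144, 0.2942]
tool_rot: [0.001, 0.948, 0.319, 0.003]
contact_force: [-3.1, 5.0, 16.2]
gripper_width: 0.521
```

```bash
python3 st.py
```

```text
5.25 0.503 [ 0.5071 -0.144   0.2942] [-3.1  5.  16.2] [ 0.918  0.576 -0.165] 0.521
```

Request:
play_rows:
  increments:
    - {"offset": [0, 0, 0], "twist": -0.1, "grip": 0.1}
    - {"offset": [0, 0, 0], "twist": -0.2, "grip": 0.1}

```text
time: 5.42
tool_pos: [0.5071, -0.1439, 0.2942]
tool_rot: [0.001, 0.911, 0.412, 0.002]
contact_force: [-3.6, 5.5, 16.1]
gripper_width: 0.521
```

```bash
python3 st.py
```

```text
5.4167 0.303 [ 0.5071 -0.1439  0.2942] [-3.6  5.5 16.1] [ 0.869  0.638 -0.178] 0.521
```

Request:
play_rows:
  increments:
    - {"offset": [0, 0, 0], "twist": -0.12, "grip": 0.1}
    - {"offset": [0, 0, 0], "twist": -0.24, "grip": 0.1}
    - {"offset": [0, 0, 0], "twist": -0.36, "grip": 0.1}
    - {"offset": [0, 0, 0], "twist": -0.4, "grip": 0.1}

```text
time: 5.75
tool_pos: [0.507, -0.1438, 0.2943]
tool_rot: [0.001, 0.811, 0.585, 0.002]
contact_force: [-4.4, 6.3, 17.6]
gripper_width: 0.519
```

```bash
python3 st.py
```

```text
5.75 -0.097 [ 0.507  -0.1438  0.2943] [-4.4  6.3 17.6] [ 0.92   0.881 -0.115] 0.519
```

Request:
play_rows:
  increments:
    - {"offset": [0, 0, 0], "twist": -0.12, "grip": 0.1}
    - {"offset": [0, 0, 0], "twist": -0.24, "grip": 0.1}
    - {"offset": [0, 0, 0], "twist": -0.36, "grip": 0.1}
    - {"offset": [0, 0, 0], "twist": -0.4, "grip": 0.1}

```text
time: 6.08
tool_pos: [0.5069, -0.1438, 0.2943]
tool_rot: [0.001, 0.679, 0.734, 0.001]
contact_force: [-5.3, 5.5, 17.0]
gripper_width: 0.517
```

```bash
python3 st.py
```

```text
6.0833 -0.497 [ 0.5069 -0.1438  0.2943] [-5.3  5.5 17. ] [ 0.954  0.925 -0.172] 0.517
```

Request:
play_rows:
  increments:
    - {"offset": [0, 0, 0], "twist": -0.12, "grip": 0.1}
    - {"offset": [0, 0, 0], "twist": -0.24, "grip": 0.1}
    - {"offset": [0, 0, 0], "twist": -0.36, "grip": 0.1}
    - {"offset": [0, 0, 0], "twist": -0.4, "grip": 0.1}

```text
time: 6.42
tool_pos: [0.507, -0.1439, 0.2944]
tool_rot: [0.002, 0.519, 0.855, 0.001]
contact_force: [-4.8, 5.5, 18.0]
gripper_width: 0.519
```

```bash
python3 st.py
```

```text
6.4167 -0.897 [ 0.507  -0.1439  0.2944] [-4.8  5.5 18. ] [ 0.911  0.819 -0.052] 0.519
```

Request:
play_rows:
  increments:
    - {"offset": [0, 0, 0], "twist": -0.1, "grip": 0.1}
    - {"offset": [0, 0, 0], "twist": -0.2, "grip": 0.1}

```text
time: 6.58
tool_pos: [0.5069, -0.1438, 0.2944]
tool_rot: [0.002, 0.432, 0.902, 0.001]
contact_force: [-6.0, 7.1, 18.9]
gripper_width: 0.52
```

```bash
python3 st.py
```

```text
6.5833 -1.097 [ 0.5069 -0.1438  0.2944] [-6.   7.1 18.9] [ 0.998  0.999 -0.222] 0.52
```

Request:
play_rows:
  increments:
    - {"offset": [0, 0, 0], "twist": -0.1, "grip": 0.1}
    - {"offset": [0, 0, 0], "twist": -0.2, "grip": 0.1}

```text
time: 6.75
tool_pos: [0.5069, -0.1438, 0.2944]
tool_rot: [0.002, 0.339, 0.941, 0.001]
contact_force: [-5.1, 5.8, 18.4]
gripper_width: 0.52
```

```bash
python3 st.py
```

```text
6.75 -1.297 [ 0.5069 -0.1438  0.2944] [-5.1  5.8 18.4] [ 0.993  0.937 -0.185] 0.52
```

Request:
play_rows:
  increments:
    - {"offset": [0, 0, 0], "twist": -0.1, "grip": 0.1}
    - {"offset": [0, 0, 0], "twist": -0.18, "grip": 0.1}

```text
time: 6.92
tool_pos: [0.507, -0.1439, 0.2945]
tool_rot: [0.002, 0.253, 0.967, 0.0]
contact_force: [-4.7, 5.1, 17.6]
gripper_width: 0.523
```

```bash
python3 st.py
```

```text
6.9167 -1.477 [ 0.507  -0.1439  0.2945] [-4.7  5.1 17.6] [ 0.966  0.904 -0.176] 0.523
```

Request:
play_rows:
  increments:
    - {"offset": [0, 0, 0], "twist": -0.08, "grip": 0.1}
    - {"offset": [0, 0, 0], "twist": -0.12, "grip": 0.1}

```text
time: 7.08
tool_pos: [0.507, -0.1439, 0.2944]
tool_rot: [0.002, 0.196, 0.981, 0.0]
contact_force: [-5.6, 6.2, 18.6]
gripper_width: 0.524
```

```bash
python3 st.py
```

```text
7.0833 -1.596 [ 0.507  -0.1439  0.2944] [-5.6  6.2 18.6] [ 0.874  0.915 -0.145] 0.524
```

Request:
play_rows:
  increments:
    - {"offset": [0, 0, -3], "twist": 0, "grip": 0.1}
    - {"offset": [0, 0, -6], "twist": 0, "grip": 0.1}
    - {"offset": [0, 0, -8], "twist": 0, "grip": 0.1}
    - {"offset": [0, 0, -8], "twist": 0, "grip": 0.1}

```text
time: 7.42
tool_pos: [0.5062, -0.1439, 0.2998]
tool_rot: [0.001, 0.197, 0.98, -0.0]
contact_force: [-2.2, 2.2, 6.6]
gripper_width: 0.522
```

Request:
play_rows:
  increments:
    - {"offset": [0, 0, -2], "twist": 0, "grip": 0.1}
    - {"offset": [0, 0, -3], "twist": 0, "grip": 0.1}
    - {"offset": [0, 0, -3], "twist": 0, "grip": 0.1}

```text
time: 7.67
tool_pos: [0.5056, -0.1438, 0.301]
tool_rot: [-0.0, 0.197, 0.98, 0.0]
contact_force: [-1.3, 0.9, 3.4]
gripper_width: 0.52
```

Request:
play_rows:
  increments:
    - {"offset": [0, 0, -2], "twist": 0, "grip": 0.1}
    - {"offset": [0, 0, -3], "twist": 0, "grip": 0.1}
    - {"offset": [0, 0, -3], "twist": 0, "grip": 0.1}

```text
time: 7.92
tool_pos: [0.5055, -0.1439, 0.3031]
tool_rot: [-0.0, 0.197, 0.98, 0.0]
contact_force: [-1.0, 0.3, -0.7]
gripper_width: 0.523
```

Request:
play_rows:
  increments:
    - {"offset": [0, 0, -2], "twist": 0, "grip": 0.1}
    - {"offset": [0, 0, -2], "twist": 0, "grip": 0.1}
    - {"offset": [0, 0, -2], "twist": 0, "grip": 0.1}

```text
time: 8.17
tool_pos: [0.5056, -0.1439, 0.3056]
tool_rot: [-0.0, 0.197, 0.98, 0.0]
contact_force: [-0.7, 0.6, -1.3]
gripper_width: 0.523
```

Request:
play_rows:
  increments:
    - {"offset": [0, 0, -2], "twist": 0, "grip": 0.1}
    - {"offset": [0, 0, -4], "twist": 0, "grip": 0.1}
    - {"offset": [0, 0, -4], "twist": 0, "grip": 0.1}

```text
time: 8.42
tool_pos: [0.5058, -0.1439, 0.3103]
tool_rot: [0.0, 0.197, 0.98, -0.0]
contact_force: [-0.2, 0.8, 0.4]
gripper_width: 0.52
```

```bash
python3 - <<'E'
from h import *
im=manip.grab_frame("scene")
cv2.imwrite("pics/s2.png",cv2.resize(im[140:260,110:250],None,fx=4,fy=4,interpolation=cv2.INTER_CUBIC))
E
python3 st.py
```

```text
8.4667 -1.593 [ 0.5058 -0.1439  0.3103] [-1.4  0.2 -0.1] [0.168 0.177 0.006] 0.521
```

View pics/s2.png

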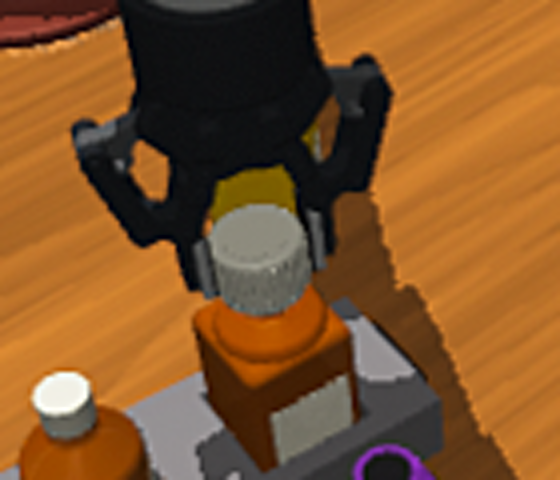

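The crop shows the cap held in the jaws, about 7 mm above its start, while the bottle sits low in its pocket. The pull reads about 1 N, so the cap is free. Lifting on.

Request:
play_rows:
  increments:
    - {"offset": [0, 0, -4], "twist": 0, "grip": 0.1}
    - {"offset": [0, 0, -8], "twist": 0, "grip": 0.1}
    - {"offset": [0, 0, -12], "twist": 0, "grip": 0.1}

```text
time: 8.72
tool_pos: [0.5059, -0.144, 0.3224]
tool_rot: [0.001, 0.197, 0.98, -0.0]
contact_force: [0.4, -0.1, -1.0]
gripper_width: 0.52
```

Request:
play_rows:
  increments:
    - {"offset": [0, 0, -8], "twist": 0, "grip": 0.1}
    - {"offset": [0, 0, -18], "twist": 0, "grip": 0.1}
    - {"offset": [0, 0, -32], "twist": 0, "grip": 0.1}
    - {"offset": [0, 0, -50], "twist": 0, "grip": 0.1}
    - {"offset": [0, 0, -50], "twist": 0, "grip": 0.1}

```text
time: 9.13
tool_pos: [0.5067, -0.1443, 0.3771]
tool_rot: [0.004, 0.197, 0.98, -0.001]
contact_force: [1.7, -0.5, 0.0]
gripper_width: 0.52
```

```bash
python3 - <<'E'
from h import *
im=manip.grab_frame("scene")
cv2.imwrite("pics/s3.png",cv2.resize(im[110:260,90:270],None,fx=3,fy=3,interpolation=cv2.INTER_CUBIC))
E
python3 st.py
```

```text
9.1833 -1.593 [ 0.5064 -0.1442  0.3751] [ 0.3 -0.  -1.7] [ 0.01  -0.016 -0.012] 0.523
```

View pics/s3.png

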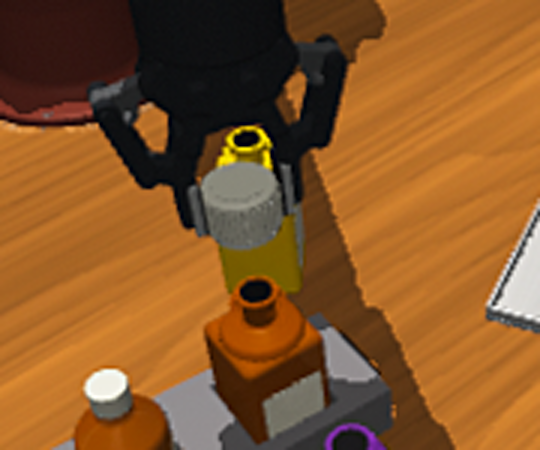

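The cap hangs clear in the jaws and the open neck (256,290 in the crop) is visible. The bottle is fully down in its pocket. On to the tray centre at (0.561, 0.150).

Request:
play_rows:
  increments:
    - {"offset": [5, 23, 0], "twist": 0, "grip": 0.1}
    - {"offset": [13, 60, 0], "twist": 0, "grip": 0.1}
    - {"offset": [21, 98, 0], "twist": 0, "grip": 0.1}
    - {"offset": [29, 135, 0], "twist": 0, "grip": 0.1}
    - {"offset": [37, 172, 0], "twist": 0, "grip": 0.1}

```text
time: 9.6
tool_pos: [0.5378, 0.0307, 0.3708]
tool_rot: [-0.0, 0.197, 0.98, -0.0]
contact_force: [-0.1, -0.3, -0.7]
gripper_width: 0.518
```

Request:
play_rows:
  increments:
    - {"offset": [8, 37, 0], "twist": 0, "grip": 0.1}
    - {"offset": [15, 70, 0], "twist": 0, "grip": 0.1}
    - {"offset": [22, 100, 0], "twist": 0, "grip": 0.1}
    - {"offset": [26, 120, 0], "twist": 0, "grip": 0.1}
    - {"offset": [26, 120, 0], "twist": 0, "grip": 0.1}

```text
time: 10.02
tool_pos: [0.5603, 0.153, 0.3707]
tool_rot: [-0.001, 0.195, 0.981, 0.001]
contact_force: [-0.8, -0.6, -0.5]
gripper_width: 0.521
```

Request:
play_rows:
  increments:
    - {"offset": [0, 0, 25], "twist": 0, "grip": 0.1}
    - {"offset": [0, 0, 60], "twist": 0, "grip": 0.1}
    - {"offset": [0, 0, 100], "twist": 0, "grip": 0.1}
    - {"offset": [0, 0, 130], "twist": 0, "grip": 0.1}
    - {"offset": [0, 0, 145], "twist": 0, "grip": 0.1}

```text
time: 10.43
tool_pos: [0.5579, 0.1487, 0.2207]
tool_rot: [-0.004, 0.197, 0.98, -0.002]
contact_force: [-0.8, 0.2, -1.3]
gripper_width: 0.521
```

```bash
python3 st.py;python3 - <<'E'
from h import *
im=manip.grab_frame("scene")
cv2.imwrite("pics/s4.png",cv2.resize(im[110:260,210:390],None,fx=3,fy=3,interpolation=cv2.INTER_CUBIC))
E
```

```text
10.4333 -1.042 [0.5579 0.1487 0.2207] [-0.8  0.2 -1.3] [-0.003 -0.041 -0.024] 0.521
```

View pics/s4.png

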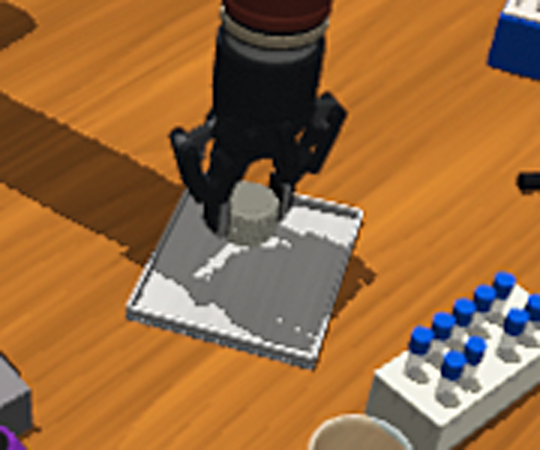

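The cap hangs over the tray, about 35–40 mm above its floor, well inside the walls. Lowering in small steps now.

Request:
play_rows:
  increments:
    - {"offset": [0, 0, 10], "twist": 0, "grip": 0.1}
    - {"offset": [0, 0, 22], "twist": 0, "grip": 0.1}
    - {"offset": [0, 0, 32], "twist": 0, "grip": 0.1}
    - {"offset": [0, 0, 32], "twist": 0, "grip": 0.1}
    - {"offset": [0, 0, 32], "twist": 0, "grip": 0.1}

```text
time: 10.9
tool_pos: [0.5604, 0.1497, 0.1946]
tool_rot: [-0.0, 0.197, 0.98, -0.0]
contact_force: [-0.2, -0.4, -0.5]
gripper_width: 0.522
```

Request:
play_rows:
  increments:
    - {"offset": [0, 0, 2], "twist": 0, "grip": 0.1}
    - {"offset": [0, 0, 4], "twist": 0, "grip": 0.1}
    - {"offset": [0, 0, 4], "twist": 0, "grip": 0.1}
    - {"offset": [0, 0, 4], "twist": 0, "grip": 0.1}

```text
time: 11.23
tool_pos: [0.5605, 0.1498, 0.1911]
tool_rot: [0.0, 0.197, 0.98, 0.0]
contact_force: [-0.4, 0.7, -0.1]
gripper_width: 0.52
```

Request:
play_rows:
  increments:
    - {"offset": [0, 0, 2], "twist": 0, "grip": 0.1}
    - {"offset": [0, 0, 4], "twist": 0, "grip": 0.1}
    - {"offset": [0, 0, 4], "twist": 0, "grip": 0.1}
    - {"offset": [0, 0, 4], "twist": 0, "grip": 0.1}

```text
time: 11.57
tool_pos: [0.5603, 0.1498, 0.1864]
tool_rot: [-0.0, 0.197, 0.98, -0.0]
contact_force: [-0.1, -0.1, -1.6]
gripper_width: 0.519
```

Request:
play_rows:
  increments:
    - {"offset": [0, 0, 1], "twist": 0, "grip": 0.1}
    - {"offset": [0, 0, 2], "twist": 0, "grip": 0.1}
    - {"offset": [0, 0, 2], "twist": 0, "grip": 0.1}
    - {"offset": [0, 0, 2], "twist": 0, "grip": 0.1}

```text
time: 11.9
tool_pos: [0.5604, 0.1498, 0.1846]
tool_rot: [-0.0, 0.197, 0.98, -0.0]
contact_force: [-1.1, 0.0, -0.7]
gripper_width: 0.519
```

Request:
play_rows:
  increments:
    - {"offset": [0, 0, 1], "twist": 0, "grip": 0.1}
    - {"offset": [0, 0, 2], "twist": 0, "grip": 0.1}
    - {"offset": [0, 0, 2], "twist": 0, "grip": 0.1}
    - {"offset": [0, 0, 2], "twist": 0, "grip": 0.1}

```text
time: 12.23
tool_pos: [0.5604, 0.1498, 0.1826]
tool_rot: [-0.0, 0.197, 0.98, -0.0]
contact_force: [0.5, 0.4, -1.0]
gripper_width: 0.519
```

Request:
play_rows:
  increments:
    - {"offset": [0, 0, 1], "twist": 0, "grip": 0.1}
    - {"offset": [0, 0, 1.5], "twist": 0, "grip": 0.1}
    - {"offset": [0, 0, 1.5], "twist": 0, "grip": 0.1}
    - {"offset": [0, 0, 1.5], "twist": 0, "grip": 0.1}

```text
time: 12.57
tool_pos: [0.5604, 0.1498, 0.1811]
tool_rot: [-0.0, 0.197, 0.98, -0.0]
contact_force: [0.6, 0.2, -0.2]
gripper_width: 0.519
```

Request:
play_rows:
  increments:
    - {"offset": [0, 0, 1], "twist": 0, "grip": 0.1}
    - {"offset": [0, 0, 1.5], "twist": 0, "grip": 0.1}
    - {"offset": [0, 0, 1.5], "twist": 0, "grip": 0.1}
    - {"offset": [0, 0, 1.5], "twist": 0, "grip": 0.1}

```text
time: 12.9
tool_pos: [0.5606, 0.1498, 0.1805]
tool_rot: [0.0, 0.197, 0.98, -0.0]
contact_force: [-4.2, -0.8, 5.2]
gripper_width: 0.519
```

Contact with the floor comes at 5 N, with TCP z 0.1805 against the predicted 0.181. Releasing.

Request:
play_rows:
  increments:
    - {"offset": [0, 0, 0], "twist": 0, "grip": 0.6}
    - {"offset": [0, 0, 0], "twist": 0, "grip": 0.8}
    - {"offset": [0, 0, 0], "twist": 0, "grip": 0.9}
    - {"offset": [0, 0, 0], "twist": 0, "grip": 0.9}
    - {"offset": [0, 0, 0], "twist": 0, "grip": 0.9}

```text
time: 13.32
tool_pos: [0.5604, 0.1498, 0.1795]
tool_rot: [-0.0, 0.197, 0.98, -0.0]
contact_force: [1.0, 0.4, -1.7]
gripper_width: 0.898
```

Request:
play_rows:
  increments:
    - {"offset": [0, 0, -5], "twist": 0, "grip": 0.9}
    - {"offset": [0, 0, -15], "twist": 0, "grip": 0.9}
    - {"offset": [0, 0, -40], "twist": 0, "grip": 0.9}
    - {"offset": [0, 0, -80], "twist": 0, "grip": 0.9}
    - {"offset": [0, 0, -120], "twist": 0, "grip": 0.9}

```text
time: 13.73
tool_pos: [0.5597, 0.1497, 0.3004]
tool_rot: [-0.001, 0.197, 0.98, -0.0]
contact_force: [1.4, -0.9, -0.1]
gripper_width: 0.896
```

Request:
play_rows:
  increments:
    - {"offset": [0, 0, -30], "twist": 0, "grip": 0.9}
    - {"offset": [0, 0, -60], "twist": 0, "grip": 0.9}
    - {"offset": [0, 0, -60], "twist": 0, "grip": 0.9}
    - {"offset": [0, 0, -60], "twist": 0, "grip": 0.9}

```text
time: 14.07
tool_pos: [0.561, 0.1499, 0.3638]
tool_rot: [0.003, 0.197, 0.98, 0.001]
contact_force: [-0.2, 0.7, 0.4]
gripper_width: 0.901
```

```bash
python3 st.py;python3 - <<'E'
from h import *
im=manip.grab_frame("scene")
cv2.imwrite("pics/s5.png",cv2.resize(im[110:300,90:400],None,fx=2.5,fy=2.5,interpolation=cv2.INTER_CUBIC))
for q in("cap","cap_top","bottle"): print(q,[(round(d["p"],2),w("scene",d["xyz"]).round(4)) for d in manip.tip_of(q,"scene")[:3]])
E
```

```text
14.0667 -1.041 [0.561  0.1499 0.3638] [-0.2  0.7  0.4] [0.011 0.033 0.045] 0.901
cap [(0.38, array([0.753 , 0.1678, 0.0053]))]
cap_top [(0.66, array([0.5656, 0.1498, 0.0333]))]
bottle [(0.74, array([5.591e-01, 1.536e-01, 3.000e-04])), (0.66, array([ 0.3657, -0.0429, -0.0031])), (0.62, array([ 0.5009, -0.1427,  0.0079]))]
```

View pics/s5.png

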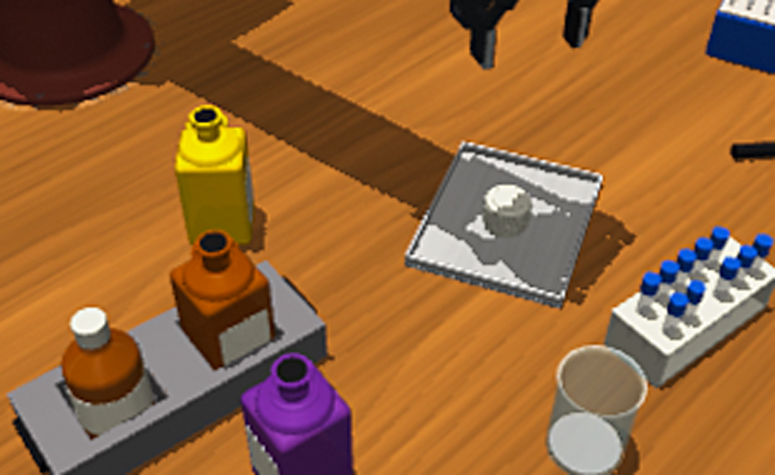

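The cap lies flat, top side up, near the middle of the tray at (507,208). The open bottle is seated in the rack, and the bystanders are where they were.

```bash
python3 -c "
from h import *
print(manip.job_done())"
```

```text
the job is handed in; nothing more can be done
None
```

The bottle is open, its cap is lying in the steel tray, and the job is handed in at about 14 s; no verdict was reported.

- **Opening:** I gripped the cap and pressed it about 6 mm down. Measured push peaked near 19 N between readings, under the 25 N limit. It turned anticlockwise about 143° at roughly 0.15 N m. It then lifted with only about 1 N of pull, so the bottle was not carried up.
- **Placing:** I lowered the cap to the tray floor with about 5 N of contact and released it.
- **Last checks:** In the final picture the cap is top up and flat near the middle of the tray. The network put the cap's top at (0.566, 0.150, 0.033), against an expected height of about 0.036. The open bottle looks upright and seated in its pocket. The bystanders in view look unmoved, the slide box was outside the crop, and the gripper is clear above.
- **Disagreements:** I never felt the separate drop between the teeth, nor the hard stop; the dogs seem to have engaged on the first press. The network also gave two wrong hits, a low-confidence "cap" at (0.753, 0.168) and a "bottle" at the tray. The picture contradicts the bottle at the tray, and the cap hit is well away from where the cap lies.

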